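# Put the gauge on line and preload the hand press

### The arm

A 6-joint arm with a two-finger parallel gripper is mounted at the origin on the work surface. World frame = base frame: x ahead of the robot, y to its left, z up, the work surface at z = 0. Lengths are in m, angles in degrees, forces in N, time in s.
With the tool pointing down it reaches from about 0.375 to 0.9 m from the base axis. Payload 3.1 kg.
Tool frame: the origin (TCP) lies midway between the tips of the shut fingers; the grasp point (between the pads) lies 19 mm behind it; x points along the fingers, y is the direction in which the jaws open and shut, and the axes are right-handed (so a half turn about x gives the same grasp; the last joint's range is limited). The gripper opens to 87 mm and grips with 3 to 60 N. Pads are 19 mm wide; open, the fingers measure 117 mm over their backs; the gripper's body (75 mm by 190 mm) begins 51 mm behind the grasp point.
Start: joints at [-73.425, 30.224, 82.088, -0, 67.689, -10.227], TCP at [0.282, -0.558, 0.223] pointing down, gripper open.
Joint ranges: [-176.69, 176.69], [-43.24, 126.21], [12.49, 139.97], [-82, 262], [0, 151.66], [-163.58, 163.58]. Speed limits (degrees/s): [159.86, 159.86, 180, 180, 180, 180].

### API

Orientations are given as a 3x3 rotation matrix whose columns are the frame's x, y, z axes.
In Python, from rig import bot gives the robot as it stands.
- The arm moves only by the tool play_rows, never from a script. Its argument "motion" is a list of rows, each a list of 3 entries, a list of its own where there are three numbers: the shift along the tool's x, y, z in mm, then the turn, a rotation vector about the tool's x, y, z in degrees, then the opening, from 0 (shut) to 1 (fully open). A call has 1 to 8 rows; each row is the pose to reach, as a shift and turn from the pose commanded when the call began, along the tool's axes at that moment; what a row does not reach only later rows make up. A row lasts 1/10 s, in which the tool goes at most 50 mm and 8.59 degrees, less where a joint would pass 70% of its speed; a pose out of reach is approached as far as the arm can. A call with a gripper value outside its range is refused whole. The fingers move at their own pace and stop on an object; the grip force is fixed at half the most. Time passes only in rows, so rows that repeat a pose let the fingers close. It gives the time, the measured TCP pose, the force and the opening at its end, in the units of the state.
- bot.read_state(): the state, without advancing time (a new reading comes with each control period).
- bot.capture(name): name is "scene" or "top" or "wrist"; returns a dict with "img" (480x640x3 uint8, blue, green, red), "mtx" (3x3 intrinsics, pixels), "rvec" (rotation vector, rad) and "tvec" (3), from world to camera coordinates, as OpenCV has them. Camera axes: x right, y down, z forward; pixel columns grow to the right and rows downward; lengths in m; the calibration is good to about 2 mm. A picture is of the moment at which its call begins. There is no depth.
- bot.hand_in(): hands the job in, once; it reports no verdict.
The state is a dict: "time_s": time; "joint_positions": joint angles; "qvel": joint speeds; "tau": joint torques, N m; "position": TCP position; "tcp_rot": TCP orientation; "force": force on the tool from outside, world axes, zero at the start; "moment": the same for the moment, N m; "opening": opening from 0.0 (shut) to 1.0 (fully open).
Only numpy, scipy, OpenCV 4.12 (cv2) and the standard library are available. Lean on these libraries where they do the work, as an engineer would, in place of code of your own. Each camera call takes 0.05 s, during which the arm holds its last target.

### The job

Connect the dial gauge and then preload the hand press, by pushing with a finger: first push the lever of the valve that carries the dial gauge round to its open stop, so that it lies along its pipe and points away from the gauge; then push the arms of the capstan clockwise until its long pointed arm points between the two pins on the press's foot. Leave the lever of the capped valve where it is, do not lift the levers or the capstan off their spindles, and leave the loose things lying where they are.

Things in the scene. Friction and masses are not known exactly. Their poses are not given: they have to be found in the camera images.
- gauge_valve: Valve that carries a round dial gauge, face up, 76 mm across, 55 mm high, centred 85 mm from the lever axis. Fixed to the table. Origin at table height under the lever's axis. Its steel pipe (top 39 mm above the table) runs along the body's x axis; the end at -x (to 85 mm from the axis) is a plain bend into the foot plate, the gauge is at +x; foot plate from x -95 to +120 mm, 60 mm wide, 10 mm high. The steel block below the lever is 52 mm high.
- gauge_axis (a point): Point on the upright axis of that valve's lever, at the lever's mid height, 85 mm above the table.
- gauge_lever_end (a point): Centre of the free end of that valve's lever. The lever is a straight dark horizontal bar reaching 106 mm out from its axis, 20 mm wide, 20 mm deep (75 to 95 mm above the table), its outer 50 mm rubber-sleeved. The handle only sits on its spindle and lifts off if raised (weighs about 0.15 kg).
- gauge_lever (a joint): Angle of that lever in rad: 0 = closed stop, lever square across the pipe (along the valve body's +y); grows anticlockwise seen from above; 1.571 = open stop, lever along the pipe (along the body's -x, away from the gauge). It cannot go past the stops; it turns stiffly (about 2 to 3 N at the lever's end) and stays where it is left. It starts at 0 to 0.3.
- blank_valve: Valve of the same make without a gauge; its far end is closed by a brass cap (to 78 mm from the axis, 44 mm high). Fixed to the table. Origin at table height under the lever's axis. Its steel pipe (top 39 mm above the table) runs along the body's x axis; the end at -x (to 85 mm from the axis) is a plain bend into the foot plate, the capped end is at +x; foot plate from x -95 to +120 mm, 60 mm wide, 10 mm high. The steel block below the lever is 52 mm high.
- blank_axis (a point): Point on the upright axis of that valve's lever, at the lever's mid height, 85 mm above the table.
- blank_lever_end (a point): Centre of the free end of that valve's lever. The lever is a straight dark horizontal bar reaching 106 mm out from its axis, 20 mm wide, 20 mm deep (75 to 95 mm above the table), its outer 50 mm rubber-sleeved. The handle only sits on its spindle and lifts off if raised (weighs about 0.15 kg).
- blank_lever (a joint): Angle of that lever in rad: 0 = closed stop, lever square across the pipe (along the valve body's +y); grows anticlockwise seen from above; 1.571 = open stop, lever along the pipe (along the body's -x, away from the cap). It cannot go past the stops; it turns stiffly (about 2 to 3 N at the lever's end) and stays where it is left. It starts at 0 to 0.3 and is to be left alone.
- press: Hand press, fixed to the table: round aluminium foot, 104 mm across, with a steel column (72 mm across below, narrower above, 68 mm high) under a horizontal capstan. Origin at table height under the capstan's upright axis. A tongue of the foot, 56 mm wide, runs along the body's -x and carries two upright steel pins, 10 mm thick, tops 62 mm above the table, 42 mm apart (centres), 128 mm from the axis.
- press_axis (a point): Point on the capstan's axis at the arms' mid height, 85 mm above the table.
- pins_mid (a point): Point half-way between the two pins, 128 mm from the axis, raised to the arms' mid height (85 mm).
- pointer_tip (a point): Pointed tip of the capstan's long arm, 109 mm from the axis, 85 mm above the table. The capstan has a hub 44 mm across and four arms at right angles: the long one is a flat pointed bar, 18 mm wide and 16 mm deep (77 to 93 mm above the table); the other three are rods 14 mm thick with a black ball (26 mm) centred 72 mm from the axis. It passes above the pins. It only sits on its spindle and lifts off if raised (weighs about 0.35 kg).
- capstan (a joint): Angle of the capstan in rad, growing clockwise seen from above; 0 = the long arm points exactly half-way between the pins. Starts at -1.8 to -0.7; stops at -2.0 and +0.7, so the pins are only reached clockwise. It turns stiffly (about 3 to 4 N on an arm), does not run on by itself, and may be pushed back if it went too far.
- adapter_a: Bystander, loose: brass pipe adapter, upright, 30 mm wide, 42 mm tall. Origin at the centre of its underside.
- adapter_b: Bystander, loose: steel pipe adapter, upright, 30 mm wide, 42 mm tall. Origin at the centre of its underside.
- oring_jar: Bystander, loose: small clear jar with a grey cap, 52 mm wide, 55 mm tall. Origin at the centre of its underside.
- wrench: Bystander, loose: steel wrench lying flat, 150 mm long. Origin on its underside.
- tape_roll: Bystander, loose: white roll of tape lying flat, 54 mm wide, 19 mm tall. Origin at the centre of its underside.
- screwdriver: Bystander, loose: grey-handled screwdriver lying flat, 170 mm long. Origin on its underside.
- spare_gauge: Bystander, loose: loose black dial gauge lying face up, 64 mm wide, 34 mm tall. Origin at the centre of its underside.
Things that resemble listed ones, but are neither listed nor needed, are in the scene too. What is shaped like the press but green is not meant.

How it is judged:
By the outcome, as a careful person would: the job done as asked, in the order asked, and still so for the second after the job is handed in, with the robot touching nothing.
It also fails if it takes over 51 s, if anything falls off the work surface, if the arm or the gripper's body presses on something with over 40 N, if the wrist force passes 120 N, or if a joint passes its speed limit or range.

## Working session

There is one attempt and no reset: what is moved stays moved. The work goes in short steps, Python scripts to look and compute and a tool call to move; the robot and the scene stay as the last step left them, time stands still between calls to the robot, and variables do not carry over. Pictures are saved under pics/ and viewed, and the job is handed in when it is done.

Besides the shell and the picture viewer there is one more tool, called after "Call:" as name(argument=value, ...) on one line, values as JSON. play_rows: Moves the arm, as the interface text tells. Its arguments: {"type":"object","properties":{"motion":{"type":"array"}},"required":["motion"]}

```bash
mkdir -p pics; ls
python3 - <<'E'
from rig import bot
import cv2,pickle
s=bot.read_state(); print({k:s[k] for k in('time_s','position','tcp_rot','force','opening')})
d={}
for n in('scene','top','wrist'):
    c=bot.capture(n); d[n]=c; cv2.imwrite(f'pics/{n}0.png',c['img'])
pickle.dump(d,open('c0.pkl','wb'))
E
```

```text
pics
{'time_s': 0.0, 'position': array([ 0.28164361, -0.55713616,  0.22158602]), 'tcp_rot': array([[-6.25402700e-04,  4.50931345e-01, -8.92558419e-01],
       [ 2.03191560e-03, -8.92556178e-01, -4.50931637e-01],
       [-9.99997740e-01, -2.09561723e-03, -3.58047389e-04]]), 'force': array([-0.41679806,  0.27438561,  0.41051272]), 'opening': 0.9961562492001113}
```

View pics/scene0.png

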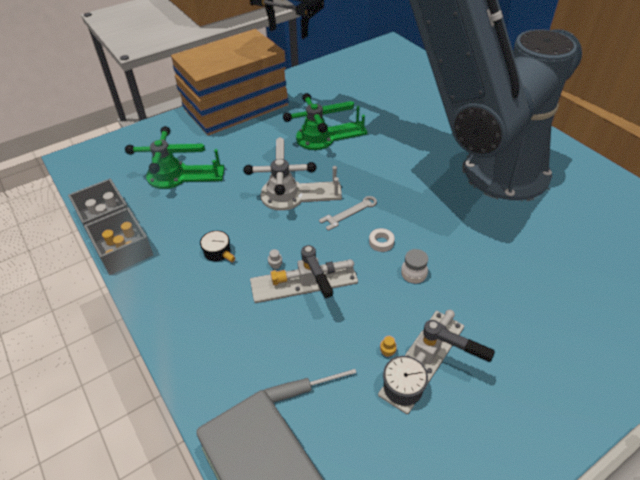

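View pics/top0.png

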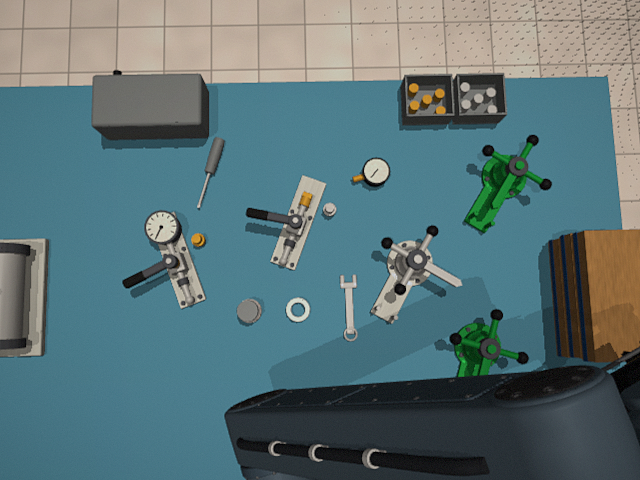

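View pics/wrist0.png

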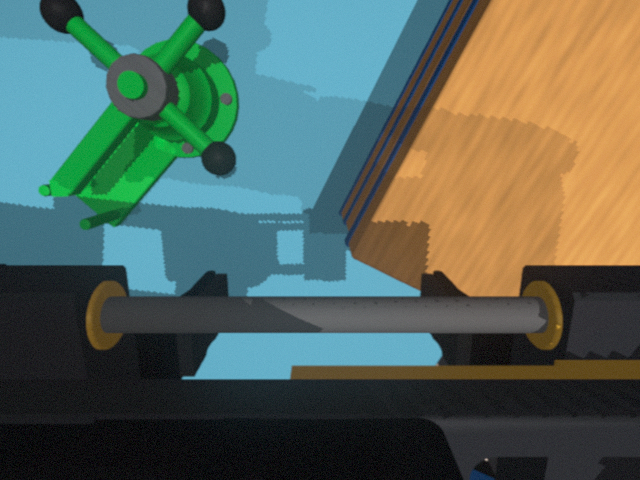

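The top view shows three kinds of candidates:
- **Gauge valve:** pivot about (172,262), gauge at (162,228).
- **Capped valve:** pivot about (294,222). The loose spare gauge is at (376,172).
- **Press:** aluminium one at (417,260). Green look-alikes are at (518,166) and (488,348).

I choose the valve with the dial gauge and the aluminium press, and check both in a close crop.

```bash
python3 - <<'E'
import cv2,pickle,numpy as np
d=pickle.load(open('c0.pkl','rb'));im=d['top']['img']
a=cv2.resize(im[200:320,110:220],None,fx=5,fy=5,interpolation=cv2.INTER_CUBIC)
b=cv2.resize(im[215:335,360:470],None,fx=5,fy=5,interpolation=cv2.INTER_CUBIC)
cv2.imwrite('pics/a0.png',a);cv2.imwrite('pics/b0.png',b)
E
cat > h.py <<'E'
import cv2,numpy as np
def ray(c,uv,z):
    R,_=cv2.Rodrigues(np.array(c['rvec'],float));t=np.array(c['tvec'],float).ravel()
    p=cv2.undistortPoints(np.array([[uv]],float),np.array(c['mtx'],float),None)[0,0]
    o=-R.T@t;dv=R.T@np.array([p[0],p[1],1.]);return o+dv*(z-o[2])/dv[2]
def proj(c,P):
    return cv2.projectPoints(np.array([P],float),np.array(c['rvec'],float),np.array(c['tvec'],float),np.array(c['mtx'],float),None)[0][0,0]
E
```

```text
(no output)
```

View pics/a0.png

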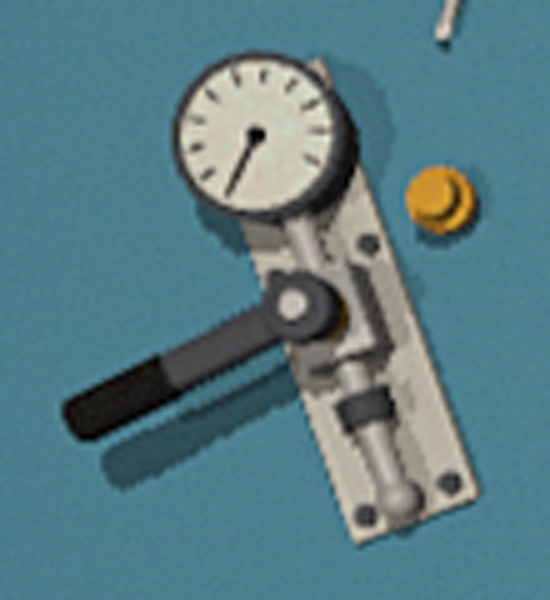

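View pics/b0.png

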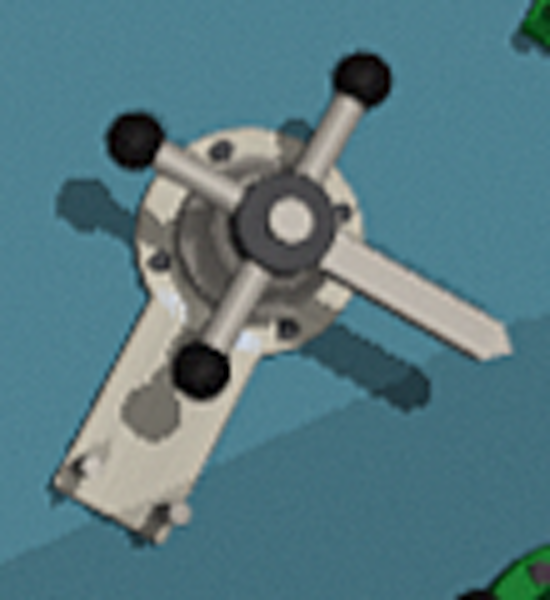

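Run:
```python
import pickle,numpy as np
from h import *
d=pickle.load(open('c0.pkl','rb'));c=d['top']
A=lambda u,v,z:ray(c,(110+(u-2)/5,200+(v-2)/5),z)
B=lambda u,v,z:ray(c,(360+(u-2)/5,215+(v-2)/5),z)
R,_=cv2.Rodrigues(c['rvec']);print('cam',-R.T@np.array(c['tvec']).ravel())
f=lambda p:np.round(p,4)
print('gauge');ga={}
for n,a in dict(piv=(293,304,.098),hub=(300,305,.095),end=(78,418,.09),gauge=(256,135,.055),bl=(358,545,.01),br=(478,493,.01),bend=(403,497,.039)).items(): ga[n]=A(*a);print(n,f(ga[n]))
print('press');pr={}
for n,a in dict(piv=(291,220,.1),tip=(511,350,.085),p1=(91,462,.062),p2=(180,513,.062),b1=(135,140,.085),b2=(361,80,.085),b3=(202,370,.085)).items(): pr[n]=B(*a);print(n,f(pr[n]))
print('lens',np.linalg.norm((ga['end']-ga['piv'])[:2]),np.linalg.norm((ga['gauge']-ga['piv'])[:2]))
m=(pr['p1']+pr['p2'])/2;ax=(pr['b1']+0*pr['b2'])
for n in pr: print(n,np.linalg.norm((pr[n]-pr['piv'])[:2]),np.degrees(np.arctan2(*(pr[n]-pr['piv'])[[1,0]])))
print(np.linalg.norm(pr['p1']-pr['p2']),'mid',m,np.linalg.norm((m-pr['piv'])[:2]),np.degrees(np.arctan2(*(m-pr['piv'])[[1,0]])))
g=ga['gauge']-ga['piv'];print('body+x deg',np.degrees(np.arctan2(g[1],g[0])));e=ga['end']-ga['piv'];print('lever deg',np.degrees(np.arctan2(e[1],e[0])))
s=ga['br']-ga['bl'];print('plate y dir',np.degrees(np.arctan2(s[1],s[0])),np.linalg.norm(s))
```

```text
cam [ 0.4006056  -0.02443598  1.22623473]
gauge
piv [0.5155 0.275  0.098 ]
hub [0.5154 0.2729 0.095 ]
end [0.4703 0.3667 0.09  ]
gauge [0.595  0.3034 0.055 ]
bl [0.4153 0.2682 0.01  ]
br [0.4372 0.2147 0.01  ]
bend [0.4354 0.2418 0.039 ]
press
piv [ 0.5069 -0.2507  0.1   ]
tip [ 0.4505 -0.3451  0.085 ]
p1 [ 0.4077 -0.1668  0.062 ]
p2 [ 0.3849 -0.2044  0.062 ]
b1 [ 0.5444 -0.1882  0.085 ]
b2 [ 0.5682 -0.2869  0.085 ]
b3 [ 0.4452 -0.2128  0.085 ]
lens 0.1022354278705237 0.08435682639219479
piv 0.0 0.0
tip 0.10993390829263508 -120.86276094062616
p1 0.12994384338822504 139.78091504058375
p2 0.1304860372638796 159.19274656970708
b1 0.07289469689254516 59.061043802213234
b2 0.0711974781869538 -30.541429936771117
b3 0.07245333143107525 148.3898596502187
0.04390942610811516 mid [ 0.3962749  -0.18560931  0.062     ] 0.1283510605814423 149.50723326681165
body+x deg 19.67393100417002
lever deg 116.27394473339409
plate y dir -67.76633625899295 0.05788043977231405
```

```bash
cat >> h.py <<'E'
def rel(s,P):
    return np.round(1000*np.array(s['tcp_rot']).T@(np.array(P)-s['position']),1)
AX=np.array([.5153,.274]);PX=np.array([.5069,-.2505])
def F(deg,r=.08,gap=0,z=.072):
    t=np.radians(deg);u=np.array([np.cos(t),np.sin(t)]);n=np.array([-u[1],u[0]])
    h=.015*abs(n[0])+.0095*abs(n[1])
    p=AX+r*u-(.010+h+gap)*n
    return np.array([*p,z])
def G(deg,r=.072,gap=0,z=.072,rad=.013):  # capstan ball arm at deg, pushed clockwise
    t=np.radians(deg);u=np.array([np.cos(t),np.sin(t)]);n=np.array([u[1],-u[0]])
    h=.015*abs(n[0])+.0095*abs(n[1])
    return np.array([*(PX+r*u-(rad+h+gap)*n),z])
E
python3 - <<'E'
from rig import bot
from h import *
s=bot.read_state()
print(rel(s,[.40,-.25,.24]), F(116,gap=.018), F(201.5))
E
```

```text
[ -17.8 -220.9 -244.2] [0.52125705 0.3659136  0.072     ] [0.43194724 0.267323   0.072     ]
```

Call:
play_rows(motion=[[[-20,-45,-50],[0,0,0],0],[[-20,-75,-85],[-8,0,0],0],[[-20,-110,-120],[-16,0,0],0],[[-20,-145,-155],[-24,0,0],0],[[-20,-175,-190],[-32,0,0],0],[[-20,-200,-225],[-40,0,0],0],[[-20,-220,-245],[-48,0,0],0],[[-20,-220,-245],[-56,0,0],0]])

```text
time_s: 0.95
position: [0.4014, -0.2462, 0.2423]
tcp_rot: [[-0.001, 0.993, -0.115], [0.003, -0.115, -0.993], [-1.0, -0.002, -0.003]]
force: [-0.5, -0.8, 0.4]
opening: 0.359
```

Run:
```python
from rig import bot
from h import *
s=bot.read_state()
y=np.array(s['tcp_rot'])[:,1];print(s['time_s'],s['position'],np.degrees(np.arctan2(y[1],y[0])),s['opening'],s['force'])
t=F(116,gap=.018);t[2]=.2;print(rel(s,t))
```

```text
0.95 [ 0.40142492 -0.24623385  0.24228349] -6.583951508776355 0.3586872466650198 [-0.53353262 -0.82442622  0.37006183]
[  44.    48.9 -621.7]
```

Call:
play_rows(motion=[[[40,49,-622],[-7.2,0,0],0],[[40,49,-622],[-7.2,0,0],0],[[40,49,-622],[-7.2,0,0],0],[[40,49,-622],[-7.2,0,0],0],[[40,49,-622],[-7.2,0,0],0],[[40,49,-622],[-7.2,0,0],0],[[40,49,-622],[-7.2,0,0],0],[[40,49,-622],[-7.2,0,0],0]])

```text
time_s: 1.75
position: [0.4823, 0.142, 0.2168]
tcp_rot: [[0.0, 1.0, 0.0], [-0.0, 0.0, -1.0], [-1.0, 0.0, 0.0]]
force: [1.2, -1.2, -0.6]
opening: 0.004
```

Run:
```python
from rig import bot
from h import *
s=bot.read_state()
y=np.array(s['tcp_rot'])[:,1];print(s['time_s'],s['position'],np.degrees(np.arctan2(y[1],y[0])),s['opening'],s['force'])
t=F(116,gap=.018);t[2]=.18;print(rel(s,t))
```

```text
1.75 [0.48228183 0.14203267 0.21681582] 0.013236271987102241 0.0035806572015132316 [ 1.15397901 -1.1965618  -0.63544104]
[  36.8   39.  -223.9]
```

Call:
play_rows(motion=[[[20,39,-224],[0,0,0],0],[[20,39,-224],[0,0,0],0],[[37,39,-224],[0,0,0],0],[[37,39,-224],[0,0,0],0],[[37,39,-224],[0,0,0],0],[[37,39,-224],[0,0,0],0],[[37,39,-224],[0,0,0],0]])

```text
time_s: 2.45
position: [0.5205, 0.364, 0.1791]
tcp_rot: [[-0.002, 1.0, 0.002], [-0.001, 0.002, -1.0], [-1.0, -0.002, 0.001]]
force: [-1.1, -0.9, 0.6]
opening: 0.005
```

Run:
```python
from rig import bot
from h import *
import pickle
s=bot.read_state()
print(s['time_s'],s['position'],s['opening'],s['force'])
print(rel(s,F(116,gap=.018)))
d={}
for n in('scene','wrist','top'):
    c=bot.capture(n);d[n]=c
pickle.dump(d,open('c1.pkl','wb'))
im=d['scene']['img'][250:450,330:530]
cv2.imwrite('pics/s1.png',np.hstack([cv2.resize(im,(400,400)),cv2.resize(d['top']['img'][160:340,60:240],(400,400))]))
cv2.imwrite('pics/w1.png',d['wrist']['img'])
```

```text
2.45 [0.52049796 0.3640318  0.17910664] 0.005461825366794489 [-1.06526293 -0.91032123  0.64496125]
[107.1   0.9  -2. ]
```

View pics/s1.png

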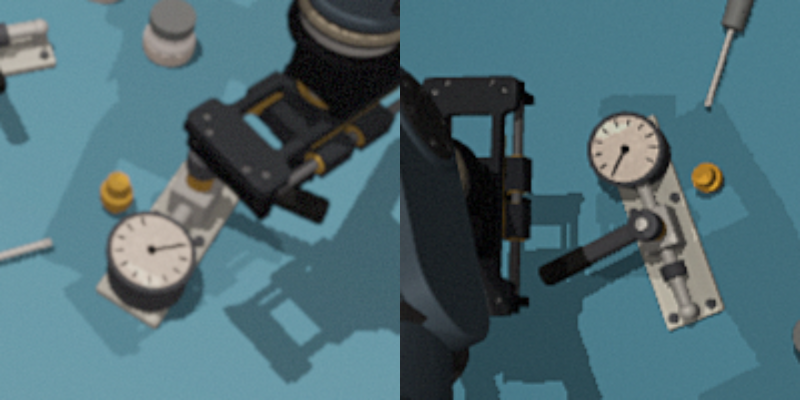

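View pics/w1.png

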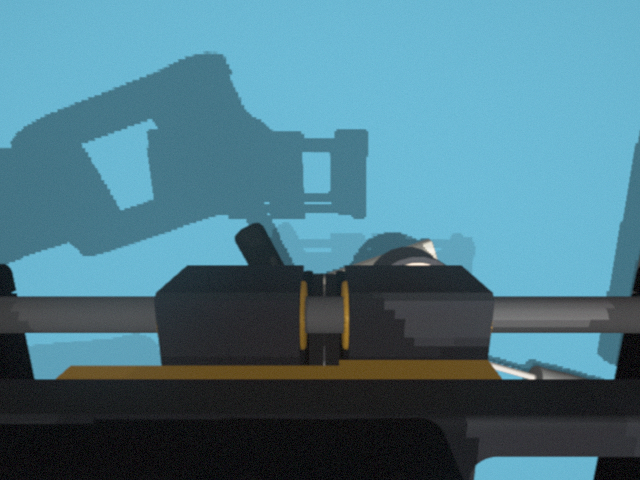

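Call:
play_rows(motion=[[[40,0,-2],[0,0,0],0],[[75,0,-2],[0,0,0],0],[[107,0,-2],[0,0,0],0],[[107,0,-2],[0,0,0],0]])

```text
time_s: 3.0
position: [0.5182, 0.3628, 0.0692]
tcp_rot: [[-0.009, 1.0, -0.002], [-0.004, -0.002, -1.0], [-1.0, -0.009, 0.004]]
force: [-0.4, -0.6, -0.8]
opening: -0.002
```

Run:
```python
from rig import bot
from h import *
s=bot.read_state()
print(s['position'],s['force'])
for a in (116,126,136,146,156,166,176,186,194,201.5):print(a,F(a).round(3),rel(s,F(a)))
c=bot.capture('scene');cv2.imwrite('pics/s2.png',cv2.resize(c['img'][270:420,360:520],None,fx=4,fy=4))
```

```text
[0.51820206 0.36284137 0.06917301] [-0.3615281  -0.58326642 -0.79305298]
116 [0.505 0.358 0.072] [ -2.7 -13.1   4.9]
126 [0.491 0.355 0.072] [ -2.5 -27.5   7.9]
136 [0.477 0.349 0.072] [ -2.4 -41.5  13.8]
146 [0.464 0.341 0.072] [ -2.2 -54.5  22.4]
156 [0.452 0.329 0.072] [ -2.1 -65.9  33.8]
166 [0.443 0.316 0.072] [ -2.  -74.9  47.5]
176 [0.437 0.3   0.072] [ -1.8 -81.2  63. ]
186 [0.434 0.287 0.072] [ -1.7 -84.5  76.5]
194 [0.432 0.277 0.072] [ -1.7 -85.9  86.2]
201.5 [0.432 0.267 0.072] [ -1.6 -86.1  95.7]
```

View pics/s2.png

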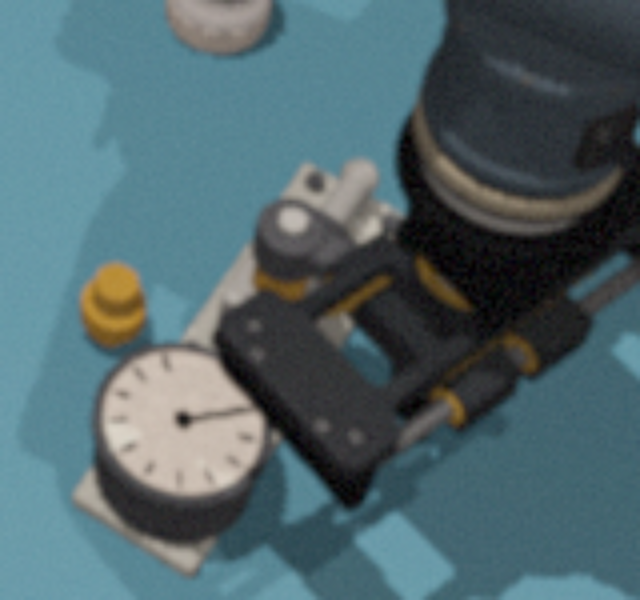

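Call:
play_rows(motion=[[[0,-7,2],[0,0,0],0],[[0,-13,5],[0,0,0],0],[[0,-20,6],[0,0,0],0],[[0,-27,8],[0,0,0],0],[[0,-35,11],[0,0,0],0],[[0,-42,14],[0,0,0],0],[[0,-48,18],[0,0,0],0],[[0,-54,22],[0,0,0],0]])

```text
time_s: 3.85
position: [0.4673, 0.344, 0.0732]
tcp_rot: [[0.001, 1.0, -0.0], [0.001, -0.0, -1.0], [-1.0, 0.001, -0.001]]
force: [2.7, 1.1, 0.8]
opening: 0.003
```

Run:
```python
from rig import bot
from h import *
s=bot.read_state()
print(s['position'],s['force'])
for a in (146,151,156,161,166,171,176,181,186,191,194,198,201.5,204):print(a,rel(s,F(a)))
c=bot.capture('scene');d=bot.capture('top');cv2.imwrite('pics/s3.png',np.hstack([cv2.resize(c['img'][270:420,360:510],(400,400)),cv2.resize(d['img'][160:340,60:240],(400,400))]))
```

```text
[0.46731696 0.34399127 0.07324558] [2.74672792 1.07015615 0.81281505]
146 [ 1.2 -3.7  3.5]
151 [ 1.2 -9.6  8.8]
156 [  1.2 -15.   14.8]
161 [  1.2 -19.9  21.4]
166 [  1.2 -24.1  28.5]
171 [  1.2 -27.6  36. ]
176 [  1.2 -30.4  43.9]
181 [  1.2 -32.3  51.6]
186 [  1.2 -33.8  57.5]
191 [  1.1 -34.8  63.5]
194 [  1.1 -35.2  67.2]
198 [  1.1 -35.4  72.2]
201.5 [  1.1 -35.4  76.7]
204 [  1.1 -35.2  79.9]
```

View pics/s3.png

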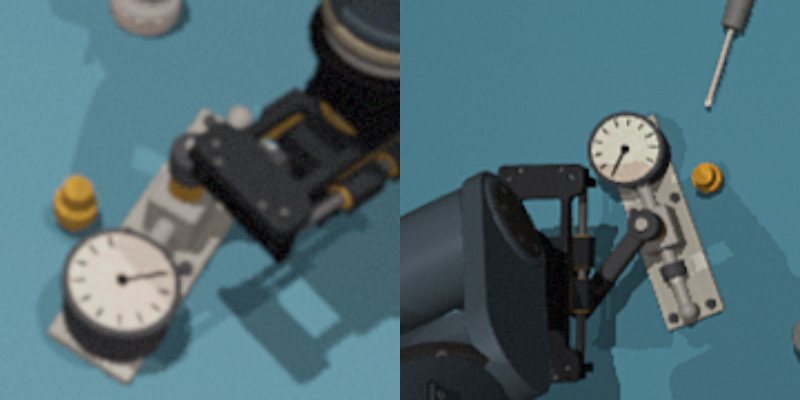

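Call:
play_rows(motion=[[[2,-10,9],[0,0,0],0],[[2,-15,15],[0,0,0],0],[[2,-20,21],[0,0,0],0],[[2,-24,28],[0,0,0],0],[[2,-28,36],[0,0,0],0],[[2,-31,44],[0,0,0],0],[[2,-33,51],[0,0,0],0],[[2,-34,58],[0,0,0],0]])

```text
time_s: 4.75
position: [0.433, 0.2854, 0.071]
tcp_rot: [[-0.0, 1.0, -0.0], [0.0, -0.0, -1.0], [-1.0, -0.0, -0.0]]
force: [1.9, 2.8, 0.2]
opening: 0.004
```

Run:
```python
from rig import bot
from h import *
s=bot.read_state()
print(s['position'],s['force'])
for a in (186,191,194,198,201.5,204,206):print(a,rel(s,F(a)))
c=bot.capture('top');cv2.imwrite('pics/s4.png',cv2.resize(c['img'][200:320,110:220],None,fx=5,fy=5))
```

```text
[0.43295835 0.28540727 0.07095969] [1.87555957 2.83978424 0.17533558]
186 [-1.   0.6 -1.1]
191 [-1.  -0.4  4.9]
194 [-1.  -0.8  8.6]
198 [-1.  -1.1 13.6]
201.5 [-1.  -1.  18.1]
204 [-1.  -0.8 21.3]
206 [-1.  -0.6 23.9]
```

View pics/s4.png

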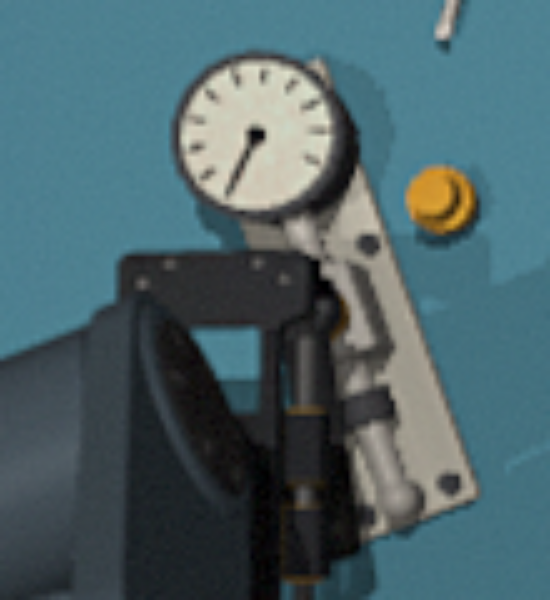

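Lever is tracking the finger with about 3 N. I continue in small steps towards the stop and watch the force.

Call:
play_rows(motion=[[[0,-1,5],[0,0,0],0],[[0,-1,9],[0,0,0],0],[[0,-1,13],[0,0,0],0],[[0,-1,16],[0,0,0],0],[[0,-1,16],[0,0,0],0]])

```text
time_s: 5.3
position: [0.4321, 0.2699, 0.0709]
tcp_rot: [[-0.0, 1.0, -0.001], [0.001, -0.001, -1.0], [-1.0, -0.0, -0.001]]
force: [1.2, 5.0, -0.1]
opening: -0.0
```

Call:
play_rows(motion=[[[0,0,2],[0,0,0],0],[[0,0,3],[0,0,0],0]])

```text
time_s: 5.5
position: [0.4326, 0.2684, 0.0711]
tcp_rot: [[0.001, 1.0, -0.001], [0.003, -0.001, -1.0], [-1.0, 0.001, -0.003]]
force: [-0.3, 11.5, 0.1]
opening: 0.005
```

Call:
play_rows(motion=[[[0,0,1],[0,0,0],0],[[0,0,2],[0,0,0],0],[[0,0,2],[0,0,0],0]])

```text
time_s: 5.8
position: [0.4328, 0.2676, 0.0712]
tcp_rot: [[0.002, 1.0, -0.002], [0.005, -0.002, -1.0], [-1.0, 0.002, -0.005]]
force: [-0.7, 13.2, -1.6]
opening: 0.007
```

Call:
play_rows(motion=[[[0,0,-10],[0,0,0],0],[[0,0,-15],[0,0,0],0],[[-50,0,-15],[0,0,0],0],[[-100,0,-15],[0,0,0],0],[[-140,0,30],[0,0,0],0],[[-140,0,80],[0,0,0],0],[[-140,0,130],[0,0,0],0],[[-140,0,180],[0,0,0],0]])

```text
time_s: 6.6
position: [0.4311, 0.0909, 0.2113]
tcp_rot: [[-0.001, 1.0, 0.002], [-0.001, 0.002, -1.0], [-1.0, -0.001, 0.001]]
force: [0.9, 0.3, -0.1]
opening: 0.005
```

Run:
```python
from rig import bot
from h import *
import pickle
s=bot.read_state()
print(s['time_s'],s['position'],s['force'])
d={n:bot.capture(n) for n in('scene','top')};pickle.dump(d,open('c2.pkl','wb'))
cv2.imwrite('pics/s5.png',cv2.resize(d['top']['img'][200:320,110:220],None,fx=5,fy=5,interpolation=cv2.INTER_CUBIC))
cv2.imwrite('pics/s6.png',d['scene']['img'])
```

```text
6.6 [0.43106437 0.09091608 0.21130018] [ 0.90221961  0.2942978  -0.14022041]
```

View pics/s5.png

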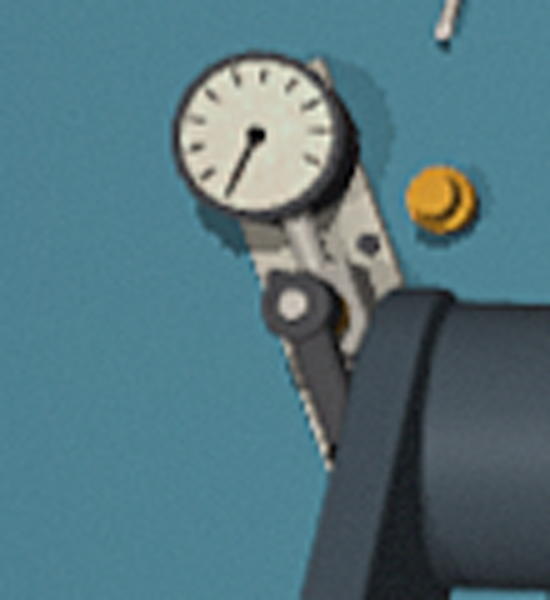

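View pics/s6.png

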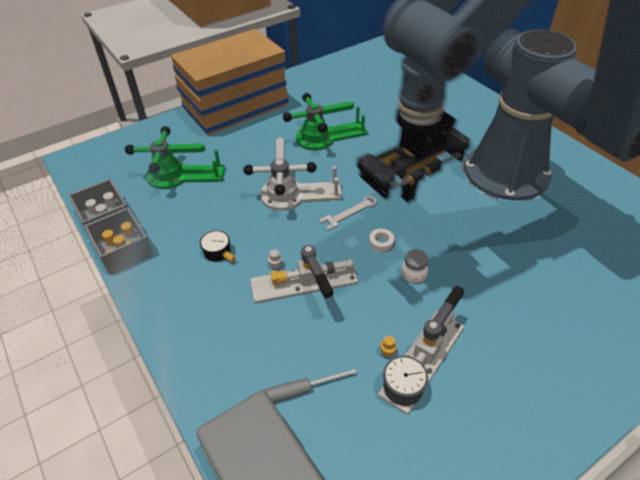

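Gauge lever now lies along the pipe, pointing away from the gauge; in the scene view it runs from (433,328) to (460,293). Next is the capstan: I push the long arm from its anticlockwise side.

Run:
```python
from rig import bot
from h import *
s=bot.read_state()
g=G(239.1,r=.08,gap=.014,rad=.009);print(g);g[2]=.18
print(rel(s,g))
```

```text
[ 0.50078251 -0.3400718   0.072     ]
[ 31.9  72.6 426.7]
```

Call:
play_rows(motion=[[[0,72,430],[0,0,0],0],[[0,72,430],[0,0,0],0],[[0,72,430],[0,0,0],0],[[0,72,430],[0,0,0],0],[[0,72,430],[0,0,0],0],[[0,72,430],[0,0,0],0],[[0,72,430],[0,0,0],0],[[0,72,430],[0,0,0],0]])

```text
time_s: 7.5
position: [0.4977, -0.3025, 0.2103]
tcp_rot: [[-0.003, 1.0, 0.0], [0.002, 0.0, -1.0], [-1.0, -0.003, -0.002]]
force: [1.3, -0.7, -0.4]
opening: 0.007
```

Call:
play_rows(motion=[[[0,0,0],[0,0,0],0]])

```text
time_s: 7.6
position: [0.4995, -0.3081, 0.2106]
tcp_rot: [[0.001, 1.0, -0.005], [-0.004, -0.005, -1.0], [-1.0, 0.001, 0.004]]
force: [0.9, 0.2, 0.3]
opening: 0.004
```

Run:
```python
from rig import bot
from h import *
s=bot.read_state()
g=G(239.1,r=.08,gap=.014,rad=.009);g[2]=.18
print(rel(s,g),s['position'])
```

```text
[30.7  1.4 31.9] [ 0.49948698 -0.30805089  0.2105519 ]
```

Call:
play_rows(motion=[[[0,1,32],[0,0,0],0],[[20,1,32],[0,0,0],0],[[40,1,32],[0,0,0],0],[[40,1,32],[0,0,0],0]])

```text
time_s: 8.0
position: [0.4971, -0.3306, 0.1677]
tcp_rot: [[-0.007, 1.0, 0.001], [0.006, 0.001, -1.0], [-1.0, -0.007, -0.006]]
force: [-0.2, -0.8, 0.0]
opening: 0.003
```

Run:
```python
from rig import bot
from h import *
import pickle
s=bot.read_state()
g=G(239.1,r=.08,gap=.014,rad=.009)
print(rel(s,g),s['position'])
d={n:bot.capture(n) for n in('scene','top')};pickle.dump(d,open('c3.pkl','wb'))
cv2.imwrite('pics/s7.png',np.hstack([cv2.resize(d['scene']['img'][90:240,210:360],(400,400)),cv2.resize(d['top']['img'][200:350,340:490],(400,400))]))
cv2.imwrite('pics/s7b.png',cv2.resize(d['top']['img'][200:320,110:220],None,fx=5,fy=5,interpolation=cv2.INTER_CUBIC))
```

```text
[95.6  4.4 10.1] [ 0.49708717 -0.33055842  0.1676851 ]
```

View pics/s7.png

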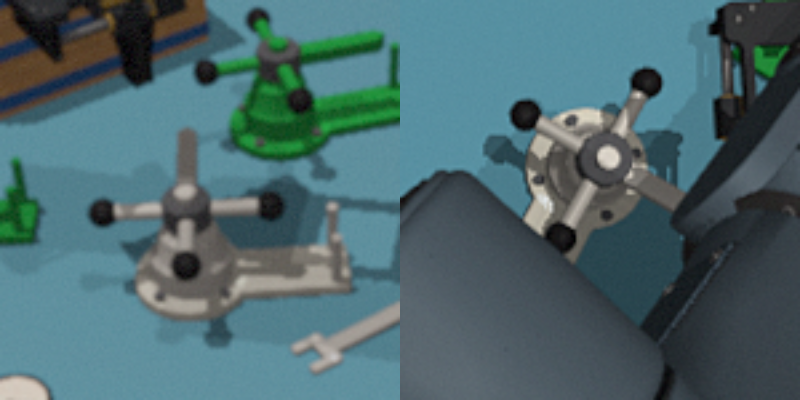

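View pics/s7b.png

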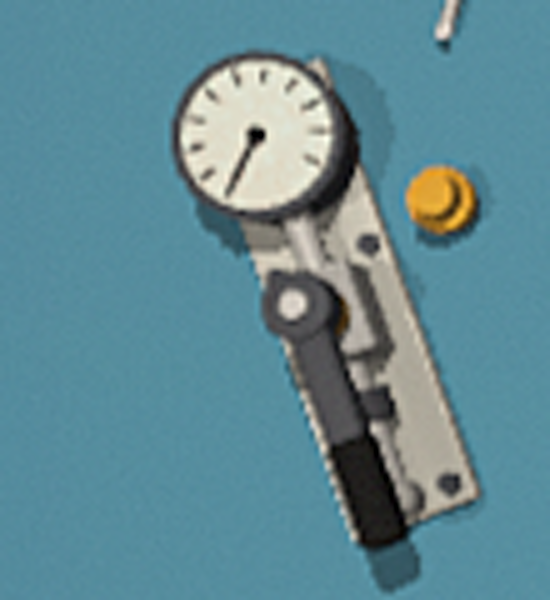

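Call:
play_rows(motion=[[[0,0,0],[0,0,0],0],[[30,0,0],[0,0,0],0],[[60,0,0],[0,0,0],0],[[85,0,0],[0,0,0],0],[[98,0,0],[0,0,0],0],[[98,0,0],[0,0,0],0]])

```text
time_s: 8.7
position: [0.4989, -0.3329, 0.072]
tcp_rot: [[-0.002, 1.0, 0.0], [0.002, 0.0, -1.0], [-1.0, -0.002, -0.002]]
force: [-0.1, -0.0, 0.5]
opening: 0.003
```

Run:
```python
from rig import bot
from h import *
import pickle
s=bot.read_state()
print(s['position'],s['force'],s['time_s'])
for a in range(240,140,-5):print(a,rel(s,G(a,r=.08,rad=.009)))
c=pickle.load(open('c3.pkl','rb'))['top']
A=lambda u,v,z:ray(c,(110+(u-2)/5,200+(v-2)/5),z)
e=A(384,545,.088)-A(293,304,.1);print('lever',np.degrees(np.arctan2(e[1],e[0]))%360,np.linalg.norm(e[:2]))
c=bot.capture('scene');cv2.imwrite('pics/s8.png',cv2.resize(c['img'][90:240,210:360],(600,600)))
```

```text
[ 0.49887027 -0.33288968  0.07198784] [-0.13279305 -0.00730132  0.49167069] 8.7
240 [ 0.  -8.8  0.3]
235 [  0.  -16.   -1.5]
230 [  0. -23.  -4.]
225 [  0.1 -29.9  -7.2]
220 [  0.1 -36.6 -11.1]
215 [  0.1 -42.9 -15.7]
210 [  0.1 -48.9 -21. ]
205 [  0.1 -54.3 -26.9]
200 [  0.2 -59.2 -33.4]
195 [  0.2 -63.5 -40.4]
190 [  0.2 -67.1 -47.9]
185 [  0.2 -69.9 -55.7]
180 [  0.2 -71.9 -63.9]
175 [  0.3 -73.4 -69.7]
170 [  0.3 -74.4 -75.7]
165 [  0.3 -74.9 -81.8]
160 [  0.3 -75.  -88.1]
155 [  0.3 -74.6 -94.5]
150 [   0.3  -73.6 -101. ]
145 [   0.3  -72.  -107.5]
lever 199.52156761583882 0.10743859759392488
```

View pics/s8.png

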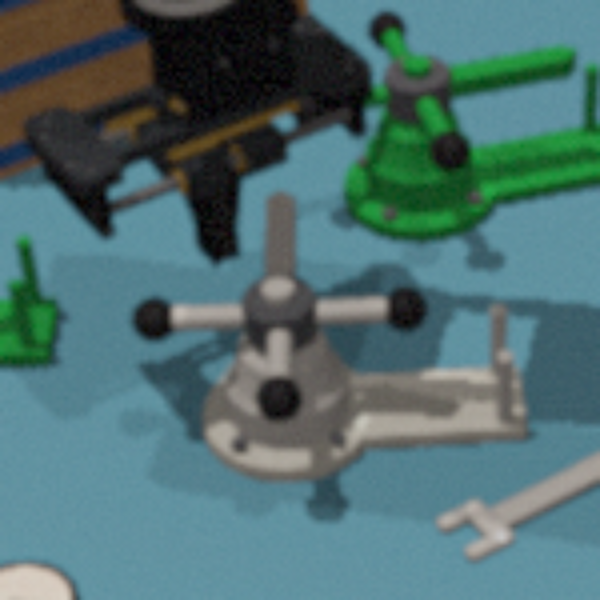

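Call:
play_rows(motion=[[[0,-9,0],[0,0,0],0],[[0,-16,-1.5],[0,0,0],0],[[0,-23,-4],[0,0,0],0],[[0,-30,-7],[0,0,0],0],[[0,-36.5,-11],[0,0,0],0],[[0,-43,-16],[0,0,0],0],[[0,-49,-21],[0,0,0],0],[[0,-54,-27],[0,0,0],0]])

```text
time_s: 9.55
position: [0.4457, -0.3074, 0.0735]
tcp_rot: [[0.002, 1.0, -0.0], [-0.002, -0.0, -1.0], [-1.0, 0.002, 0.002]]
force: [4.5, -2.3, 1.4]
opening: 0.007
```

Run:
```python
from rig import bot
from h import *
s=bot.read_state()
print(s['position'],s['force'],s['time_s'])
for a in range(210,145,-5):print(a,rel(s,G(a,r=.08,rad=.009)))
c=bot.capture('scene');cv2.imwrite('pics/s9.png',cv2.resize(c['img'][90:240,210:360],(600,600)))
```

```text
[ 0.44572881 -0.30736115  0.07349471] [ 4.48379111 -2.31054933  1.37587119] 9.55
210 [1.5 4.3 4.5]
205 [ 1.5 -1.2 -1.3]
200 [ 1.5 -6.1 -7.8]
195 [  1.4 -10.4 -14.9]
190 [  1.4 -14.  -22.3]
185 [  1.4 -16.8 -30.2]
180 [  1.4 -18.8 -38.4]
175 [  1.3 -20.3 -44.1]
170 [  1.3 -21.3 -50.1]
165 [  1.3 -21.8 -56.3]
160 [  1.3 -21.9 -62.6]
155 [  1.3 -21.5 -69. ]
150 [  1.3 -20.5 -75.4]
```

View pics/s9.png

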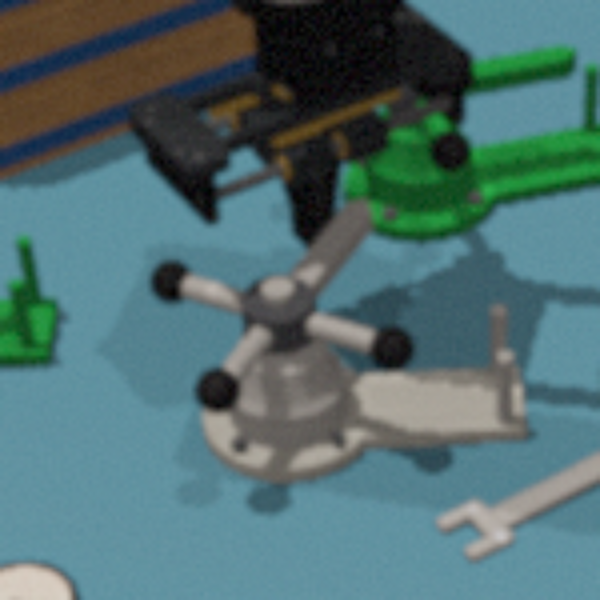

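Call:
play_rows(motion=[[[1,-6,-8],[0,0,0],0],[[1,-10.5,-15],[0,0,0],0],[[1,-14,-22],[0,0,0],0],[[1,-17,-30],[0,0,0],0],[[1,-19,-38],[0,0,0],0],[[1,-20,-44],[0,0,0],0],[[1,-21,-50],[0,0,0],0],[[1,-21,-50],[0,0,0],0]])

```text
time_s: 10.4
position: [0.4234, -0.2552, 0.0718]
tcp_rot: [[-0.002, 1.0, 0.001], [0.002, 0.001, -1.0], [-1.0, -0.002, -0.002]]
force: [1.1, -2.7, 0.2]
opening: 0.005
```

```bash
cat > cap.py <<'E'
from rig import bot
from h import *
import sys,pickle
s=bot.read_state()
print(s['position'],s['force'],s['time_s'])
for a in (170,165,160,155,152.5,150,147.5):print(a,rel(s,G(a,r=.08,rad=.009)))
n=sys.argv[1]
d={k:bot.capture(k) for k in('scene','top')};pickle.dump(d,open(n+'.pkl','wb'))
cv2.imwrite(f'pics/{n}.png',np.hstack([cv2.resize(d['scene']['img'][90:240,210:360],(400,400)),cv2.resize(d['top']['img'][215:335,360:480],(400,400),interpolation=cv2.INTER_CUBIC)]))
E
python3 cap.py t1
```

```text
[ 0.42344177 -0.25519451  0.07176832] [ 1.12328851 -2.6578238   0.15858571] 10.4
170 [-0.2  1.   2.1]
165 [-0.2  0.5 -4.1]
160 [ -0.2   0.4 -10.4]
155 [ -0.2   0.8 -16.8]
152.5 [ -0.2   1.3 -20. ]
150 [ -0.2   1.8 -23.3]
147.5 [ -0.2   2.5 -26.5]
```

View pics/t1.png

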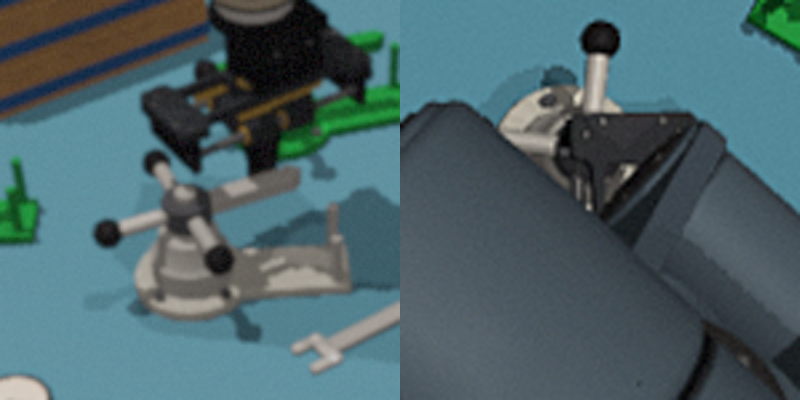

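Call:
play_rows(motion=[[[0,0.5,-4],[0,0,0],0],[[0,0.5,-9],[0,0,0],0],[[0,1,-14],[0,0,0],0],[[0,1.5,-18],[0,0,0],0],[[0,1.5,-18],[0,0,0],0]])

```text
time_s: 11.0
position: [0.4259, -0.2378, 0.0719]
tcp_rot: [[-0.0, 1.0, 0.0], [0.001, 0.0, -1.0], [-1.0, -0.0, -0.001]]
force: [-0.7, -2.0, -0.6]
opening: 0.007
```

```bash
python3 cap.py t2
```

```text
[ 0.42594896 -0.23782283  0.07190153] [-0.6967872  -2.02106675 -0.59553881] 11.0
170 [-0.1 -1.5 19.4]
165 [-0.1 -2.  13.3]
160 [-0.1 -2.1  7. ]
155 [-0.1 -1.7  0.6]
152.5 [-0.1 -1.3 -2.7]
150 [-0.1 -0.7 -5.9]
147.5 [-0.1  0.  -9.2]
```

View pics/t2.png

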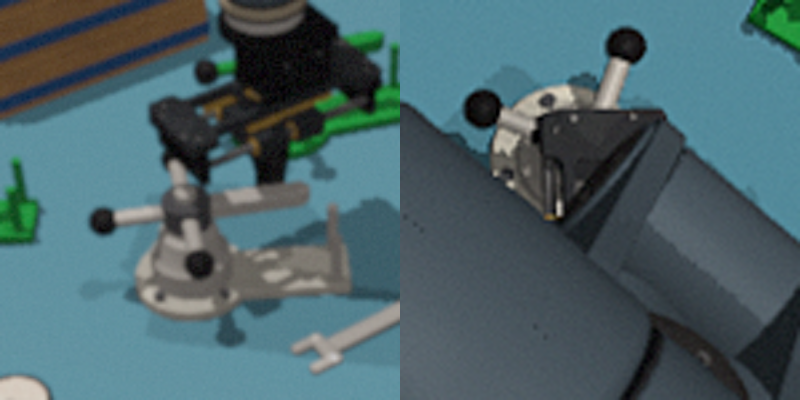

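Run:
```python
import pickle
from h import *
c=pickle.load(open('t2.pkl','rb'))['top']
for uv in((384.4,247.2),(427.3,228.6)):
    p=ray(c,uv,.085)[:2]-PX;print(np.linalg.norm(p),np.degrees(np.arctan2(p[1],p[0])))
c=pickle.load(open('t2.pkl','rb'))['scene'];cv2.imwrite('pics/t2s.png',cv2.resize(c['img'][140:220,230:350],None,fx=6,fy=6,interpolation=cv2.INTER_CUBIC))
for a in(155,149.5):
    t=np.radians(a);
    for q in (PX+.109*np.array([np.cos(t),np.sin(t)]),PX-.072*np.array([np.cos(t),np.sin(t)])):
        print(a,(proj(c,[*q,.085])-[230,140])*6)
```

```text
0.07285123405381322 67.72480277027245
0.07115496209987243 -22.21596088706748
155 [570.25442892 133.62453513]
155 [101.84437173 186.78169094]
149.5 [573.36650578 150.77117354]
149.5 [101.58288579 175.19998804]
```

View pics/t2s.png

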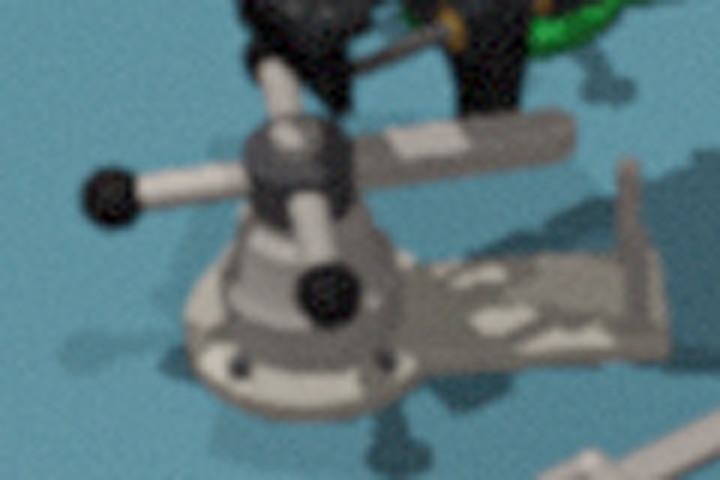

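Ball angles put the pointer at about 157.7°, so it has about 8° to go.

Call:
play_rows(motion=[[[0,0.5,-4],[0,0,0],0],[[0,1.5,-8],[0,0,0],0],[[0,1.5,-8],[0,0,0],0]])

```text
time_s: 11.4
position: [0.4275, -0.2302, 0.072]
tcp_rot: [[0.0, 1.0, 0.0], [0.0, 0.0, -1.0], [-1.0, 0.0, -0.0]]
force: [-0.2, -2.6, 0.6]
opening: 0.004
```

```bash
python3 cap.py t3
```

```text
[ 0.42751637 -0.23023675  0.07197621] [-0.20862662 -2.6393383   0.64212034] 11.4
170 [-0.  -3.1 27. ]
165 [-0.  -3.6 20.9]
160 [-0.  -3.7 14.6]
155 [-0.  -3.2  8.2]
152.5 [-0.  -2.8  4.9]
150 [-0.  -2.3  1.7]
147.5 [-0.  -1.6 -1.6]
```

View pics/t3.png

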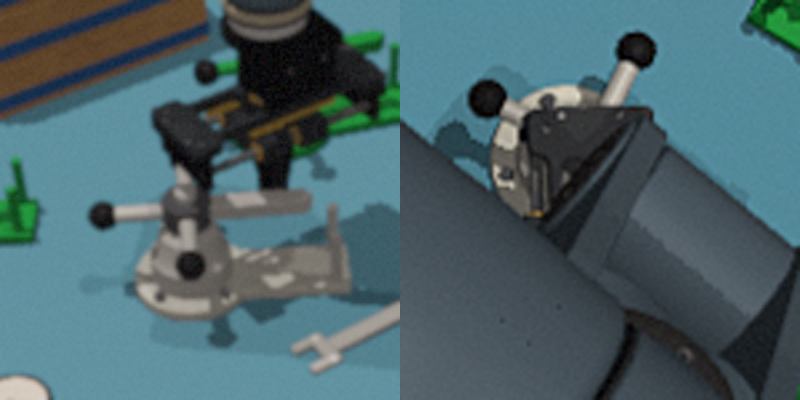

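Call:
play_rows(motion=[[[0,0.5,-2],[0,0,0],0],[[0,1,-4],[0,0,0],0],[[0,1,-4],[0,0,0],0]])

```text
time_s: 11.8
position: [0.4284, -0.2265, 0.072]
tcp_rot: [[0.0, 1.0, 0.0], [0.0, 0.0, -1.0], [-1.0, 0.0, -0.0]]
force: [-0.1, -3.5, -0.9]
opening: 0.005
```

Call:
play_rows(motion=[[[0,-2,10],[0,0,0],0],[[0,-2,20],[0,0,0],0],[[-40,-2,20],[0,0,0],0],[[-90,-2,20],[0,0,0],0],[[-130,-2,60],[0,0,0],0],[[-130,0,110],[0,0,0],0],[[-130,0,160],[0,0,0],0],[[-130,0,160],[0,0,0],0]])

```text
time_s: 12.6
position: [0.4285, -0.3936, 0.2028]
tcp_rot: [[0.003, 1.0, -0.004], [-0.005, -0.004, -1.0], [-1.0, 0.003, 0.005]]
force: [0.3, 0.6, -0.4]
opening: 0.011
```

```bash
python3 cap.py t4
python3 - <<'E'
import pickle,cv2
d=pickle.load(open('t4.pkl','rb'))
cv2.imwrite('pics/t4t.png',d['top']['img']);cv2.imwrite('pics/t4s.png',cv2.resize(d['scene']['img'][140:220,230:350],None,fx=6,fy=6,interpolation=cv2.INTER_CUBIC))
E
```

```text
[ 0.42846253 -0.39359788  0.20277661] [ 0.31500859  0.63107185 -0.3712886 ] 12.6
170 [ 130.   -5. -137.]
165 [ 130.    -5.6 -143.2]
160 [ 129.9   -5.7 -149.5]
155 [ 129.9   -5.3 -155.9]
152.5 [ 129.9   -4.9 -159.1]
150 [ 129.9   -4.3 -162.4]
147.5 [ 129.9   -3.6 -165.6]
```

View pics/t4t.png

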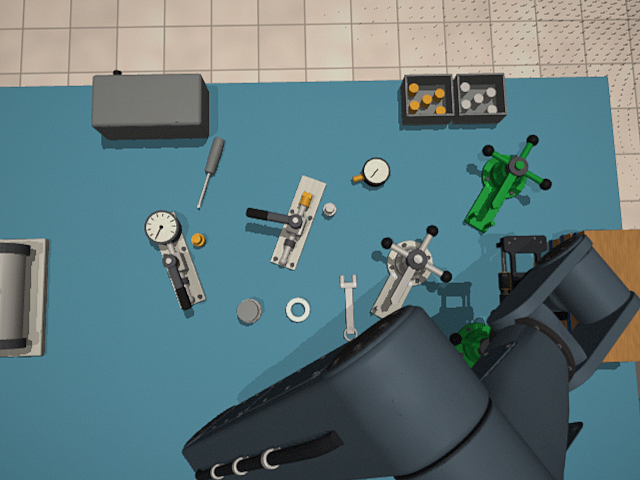

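View pics/t4s.png

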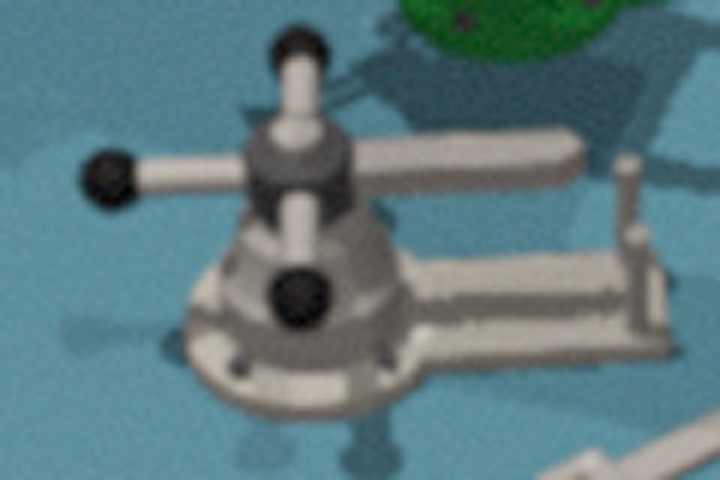

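Run:
```python
import pickle,cv2
d=pickle.load(open('t4.pkl','rb'))
cv2.imwrite('pics/t4c.png',cv2.resize(d['top']['img'][215:335,360:470],None,fx=5,fy=5,interpolation=cv2.INTER_CUBIC))
```

```text
(no output)
```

View pics/t4c.png

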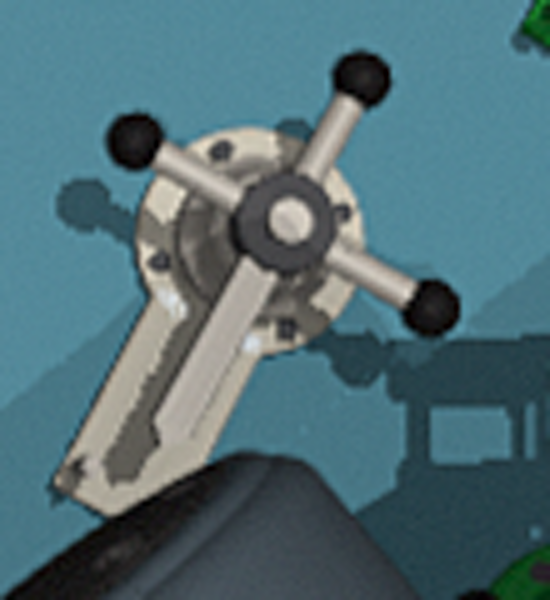

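Run:
```python
import pickle
from h import *
c=pickle.load(open('t4.pkl','rb'))['top']
for u,v,k in((135,140,90),(361,79,180),(431,306,270)):
    p=ray(c,(360+(u-2)/5,215+(v-2)/5),.085)[:2]-PX;print('pointer est',(np.degrees(np.arctan2(p[1],p[0]))+k)%360,np.linalg.norm(p))
a=pickle.load(open('c0.pkl','rb'))['top']['img'][90:340,60:370].astype(int);b=c['img'][90:340,60:370].astype(int)
m=(abs(a-b).max(2)>60).astype('uint8');n,_,st,ce=cv2.connectedComponentsWithStats(m)
for i in range(1,n):
    if st[i,4]>8: print(ce[i]+[60,90],st[i,4])
from rig import bot
print(bot.read_state()['qvel'])
bot.hand_in()
```

```text
pointer est 148.98188617402855 0.07267696274323746
pointer est 149.4456146106254 0.0716830156092046
pointer est 149.027742310363 0.07162665605052726
[142.8951049  274.98135198] 429
[181.45424837 293.73856209] 306
[148.75899281 285.29856115] 278
[363.59090909 335.34545455] 110
[ 2.24660896 -0.93058851  3.50952943  0.56911345  0.54196621  0.41764985]
the job is handed in; nothing more can be done
```

The job is done and handed in at about 12.7 s, well inside the 51 s limit.

- **Gauge valve:** I pushed the lever with the shut fingers, about 84° anticlockwise to its open stop. The force rose from about 3 N to 13 N at the stop. In the top view the lever now points at about 199.5°, along the pipe and away from the gauge. The two body-direction estimates put the stop at about 199.7° (from the gauge centre) and 202° (from the foot plate), so they disagree by about 2°.
- **Capstan:** I pushed the long arm about 90° clockwise. The three ball arms put the pointer at 149.0–149.4°, against 149.5° for the mid-point between the pins, so within about 0.5°. The pushing force was at most about 5 N.
- **Other things:** An image comparison over the valve area showed changes only at the gauge lever, old and new position, and at (364,335), which I took to be the edge of the arm. I did not enlarge that last spot to confirm it. The capped valve's lever and the loose things there look unmoved. Nothing was lifted.
- **At hand-in:** The fingers were retracted to about 0.2 m above the table and touched nothing. The joint speeds read up to 3.5°/s, as the arm was still settling.

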